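# Put the printing bars away and close the keyed tub

### The job

Roll each round printing bar along the table until its rubber strip faces straight up; when all of them lie so on the table, lay them in the stalls of the round tub, one to a stall, strips still up. Then close the tub: lay the lid on the rim with its key well to one side of the notch (a good 30 degrees), turn it round on the rim without lifting it until the key drops into the notch, and press it fully home. Leave the glue stick, the eraser and the paint tube behind the work alone.

Things in the scene. Friction and masses are not known exactly. Their poses are not given: they have to be found in the camera images.
- tub: Round grey storage tub, open on top, fixed to the table, standing elsewhere each time. 160 mm outside, 148 mm inside diameter; rim 50 mm and inner floor 6 mm above the table. Origin: centre of its underside; z up; -x points to the notch. Four wooden rails on the floor (along the tub's x, 36 mm long, 4 mm thick, 9 mm high) part three stalls, 30 mm wide, 34 mm apart along y.
- notch (a point): The notch in the tub's rim, 77 mm from the axis toward the tub's -x, at rim height. A gap about 15 mm wide and 10 mm deep through the wall.
- stall0 (a point): Centre of one outer stall, on the tub's floor (34 mm to -y of the tub axis). A bar lies in it along the tub's x, its axis 13 mm above this point.
- stall1 (a point): Centre of the middle stall, on the tub's floor (on the tub axis). A bar lies in it along the tub's x, its axis 13 mm above this point.
- stall2 (a point): Centre of the other outer stall, on the tub's floor (34 mm to +y of the tub axis). A bar lies in it along the tub's x, its axis 13 mm above this point.
- lid: Loose grey lid, 0.22 kg, lying right way up on the table. Origin: centre of the underside of its plug; z up. Plug 142 mm diameter (z 0 to 12 mm), flange above it 162 mm diameter (z 12 to 18 mm). Origin above the table: 45 mm with the lid level and its key on the rim off the notch (let go, the far side sinks up to 7 mm); 38 mm when seated, the flange flush on the rim.
- lid_key (a point): Underside of the steel key under the flange, just outside the plug: 77 mm from the lid's axis toward its -x, 5 mm above the lid's origin. The key is 10 mm wide and stands 7 mm down from the flange; a small steel pointer on top of the flange marks it.
- lid_handle (a point): Middle of the wooden bar handle, on the lid's axis, 31 mm above the lid's origin. The handle runs along the lid's x: 64 mm long, 16 mm wide (grip it across), 26 mm high, from z 18 to 44 mm of the lid.
- bar0: Round wooden printing bar, 26 mm diameter, 54 mm long, 50 g, lying on the table; one of up to three alike (one may be absent). Origin: its middle, on its axis. x: along its axis; z: out of the middle of the dark rubber strip (15 mm wide, flush) along one side. It rolls when dragged by light pressure on top, and soon stops when let go. Fingers from above can hold it by its two ends.
- bar1: Round wooden printing bar, 26 mm diameter, 54 mm long, 50 g, lying on the table; one of up to three alike (one may be absent). Origin: its middle, on its axis. x: along its axis; z: out of the middle of the dark rubber strip (15 mm wide, flush) along one side. It rolls when dragged by light pressure on top, and soon stops when let go. Fingers from above can hold it by its two ends.
- bar2: Round wooden printing bar, 26 mm diameter, 54 mm long, 50 g, lying on the table; one of up to three alike (one may be absent). Origin: its middle, on its axis. x: along its axis; z: out of the middle of the dark rubber strip (15 mm wide, flush) along one side. It rolls when dragged by light pressure on top, and soon stops when let go. Fingers from above can hold it by its two ends.
- glue_stick: Bystander: yellow glue stick, 92 mm long, lying behind the work.
- eraser: Bystander: eraser in a card sleeve, 45 mm long, behind the work.
- tube: Bystander: white paint tube with a blue cap, 112 mm long, lying behind the work.
Things that resemble listed ones, but are neither listed nor needed, are in the scene too. What is shaped like the bar1 but orange or yellow is not meant.

How it is judged:
By the outcome, as a careful person would: the job done as asked, in the order asked, and still so for the second after the job is handed in, with the robot touching nothing.
Of bar0, bar1, bar2 only 2 to 3 are there at a start; the rules pass over those that are not, and their reading is None.
At some moment in a run one of lid may be knocked a few centimetres aside while the robot is not near it.
Once in a run the grip may slacken for a moment while it holds something.
It also fails if it takes over 210 s, if anything falls off the work surface, if the arm or the gripper's body presses on something with over 40 N, if the wrist force passes 120 N, or if a joint passes its speed limit or range.

### The arm

A 7-joint arm with a two-finger parallel gripper is mounted at the origin on a cart in front of the work surface, level with it; the furniture and walls round the work are solid. World frame = base frame: x ahead of the robot, y to its left, z up, the work surface at z = 0. Lengths are in mm, angles in rad, forces in N, time in s.
With the tool pointing down it reaches from about 350 to 900 mm from the base axis. Payload 19.9 kg.
Tool frame: the origin (TCP) lies between the finger pads; the fingertips stand 14 mm ahead of it and the grasp point (between the pads) lies 5 mm behind it; z points along the fingers, y is the line along which they close (so a half turn about z gives the same grasp; the last joint's range is limited). The gripper opens to 85 mm and grips with 20 to 120 N. Pads are 22 mm wide; open, the fingers measure 114 mm over their backs; the gripper's body (76 mm by 85 mm) begins 54 mm behind the grasp point. The pads swing forward as they close: fully open they stand 13 mm farther back than shut.
Start: joints at [-1.27, 0.417, -0.01, 1.614, 0.005, 1.111, -0.053], TCP at [209.478, 588.831, 245.26] pointing down, gripper open.
Joint ranges: [-2.81, 2.81], [-0.39, 2.02], [-1.27, 1.25], [0.06, 2.57], [-1.19, 4.33], [0.19, 2], [-2.82, 2.82]. Speed limits (rad/s): [1.89, 1.89, 2.39, 2.39, 3.01, 3.01, 3.01].

### API

Orientations are given as a unit quaternion [w, x, y, z].
In Python, from rig import ctrl gives the robot as it stands. Calls block until the motion is done:
- ctrl.move_ptp(position, orientation): joint-space move of the TCP to a pose.
- ctrl.movel(position, rate=150, rot=None): straight line of the TCP; rot=None keeps the orientation; rate is the mean speed in mm/s.
- ctrl.goto_joints(angles): joint-space move.
- ctrl.gripper_to(opening, strength=None): opening from 0.0 (shut) to 1.0 (fully open); strength is the grip in N (None keeps the last); returns when the fingers have stopped.
- ctrl.pause(seconds).
- ctrl.inverse_kinematics(position, orientation): joint angles nearest the present ones, or None.
- ctrl.grab_frame(name): name is "scene" or "top"; returns a dict with "pixels" (400x640x3 uint8, red, green, blue), "fov_y" (degrees; the focal length in pixels is half the picture's height over the tangent of half this angle, whatever the lens; pixels are square), "cx", "cy" (the principal point, pixels), "view" (4x4, takes a point from world to camera coordinates). Camera axes: x right, y up, looking along -z (the intrinsics and any distortion apply to the point x, -y, -z); pixel columns grow to the right and rows downward; lengths in mm; the calibration is good to about 2 mm. A picture is of the moment at which its call begins. There is no depth.
A pose or a line that the arm cannot do raises ctrl.MotionError and nothing moves.
- ctrl.job_done(): hands the job in; it is judged then, once.
Trained networks look in a picture, given as the dict that the camera call returned (one of the last four; its "shot" number tells which), for a name from the list of things; names that differ only in an ending like _2 or _b are one class to them, and where a whole thing is asked for, a point or a joint stands for the part that bears it (a point fixed in the world has none). Each returns a list of dicts, best first, with "conf" (0 to 1); they miss things now and then, are a little off and sometimes report something else, mostly with a low value. They report only what shows in the picture. A call takes as long as a camera call. They do not tell look-alikes from the thing itself.
- ctrl.find_in(target, picture): "position" ([column, row] in pixels, amid what is visible of it).
- ctrl.cut_out(target, picture): "pixels" (400x640 bool, what is visible of it) and "position" ([column, row] in pixels, amid what is visible of it).
Readings, each from a call of its own:
- ctrl.current_time(): time.
- ctrl.current_q(): joint angles.
- ctrl.current_joint_vel(): joint speeds.
- ctrl.current_joint_efforts(): joint torques, N m.
- ctrl.current_position(): TCP position.
- ctrl.current_ee_rot(): TCP orientation.
- ctrl.current_ft_force(): force on the tool from outside, world axes, zero at the start.
- ctrl.current_ft_torque(): the same for the moment, N m.
- ctrl.current_gripper_width(): opening from 0.0 (shut) to 1.0 (fully open).
- ctrl.current_finger_force(): force on a finger pad.
Only numpy, scipy, OpenCV 4.12 (cv2) and the standard library are available. Lean on these libraries where they do the work, as an engineer would, in place of code of your own. Each camera call takes 0.05 s, during which the arm holds its last target. There are 200 camera calls.

## Working session

There is one attempt and no reset: what is moved stays moved. The work goes in short steps, each a Python script; the robot and the scene stay as the last script left them, time stands still between calls to the robot, and variables do not carry over. Pictures are saved under pics/ and viewed, at most 14 in all, crops included, and the job is handed in when it is done.

```bash
ls; mkdir -p pics
python3 - <<'E'
from rig import ctrl
import cv2
for n in("scene","top"):
    f=ctrl.grab_frame(n); cv2.imwrite(f"pics/{n}0.png",f["pixels"][:,:,::-1])
    print(n,f["fov_y"],f["cx"],f["cy"],f["view"].round(3) if hasattr(f["view"],'round') else f["view"],[k for k in f])
    for t in("tub","notch","lid","lid_key","lid_handle","bar0"):
        print(t,[([round(float(v)) for v in d["position"]],round(d["conf"],2)) for d in ctrl.find_in(t,f)])
print(ctrl.current_time(),ctrl.current_ee_rot())
E
```

```text
pics
scene 53.199902442807584 319.73430994560374 191.09679774848604 [[ 6.89000e-01 -7.25000e-01 -4.00000e-03 -4.31079e+02]
 [ 3.14000e-01  2.94000e-01  9.03000e-01 -2.48081e+02]
 [-6.53000e-01 -6.23000e-01  4.30000e-01 -8.97211e+02]
 [ 0.00000e+00  0.00000e+00  0.00000e+00  1.00000e+00]] ['pixels', 'fov_y', 'cx', 'cy', 'view', 'shot']
tub [([239, 184], 0.69)]
notch [([238, 184], 0.93), ([273, 197], 0.33)]
lid [([374, 261], 0.55)]
lid_key [([374, 260], 0.86)]
lid_handle [([374, 266], 0.59)]
bar0 [([274, 199], 0.71), ([300, 229], 0.69), ([239, 183], 0.66), ([274, 216], 0.62)]
top 42.54170750382017 325.37456062862117 201.22926683921233 [[ 2.700000e-02 -1.000000e+00 -9.000000e-03 -3.363300e+01]
 [ 9.820000e-01  2.500000e-02  1.900000e-01 -5.949230e+02]
 [-1.890000e-01 -1.400000e-02  9.820000e-01 -1.325448e+03]
 [ 0.000000e+00  0.000000e+00  0.000000e+00  1.000000e+00]] ['pixels', 'fov_y', 'cx', 'cy', 'view', 'shot']
tub [([207, 226], 0.93)]
notch [([202, 225], 0.67)]
lid [([438, 244], 0.57)]
lid_key [([264, 143], 0.69), ([434, 245], 0.65)]
lid_handle [([434, 246], 0.58)]
bar0 [([342, 249], 0.69), ([315, 221], 0.59), ([272, 223], 0.49), ([305, 254], 0.45)]
0.7 [ 2.95949898e-05  1.70062154e-01  9.85433337e-01 -2.45416933e-05]
```

View pics/scene0.png

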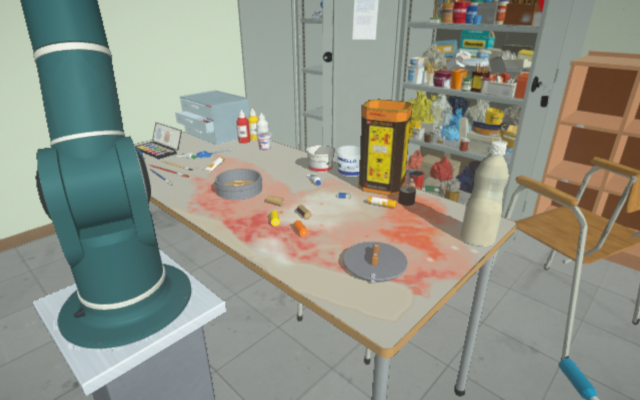

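View pics/top0.png

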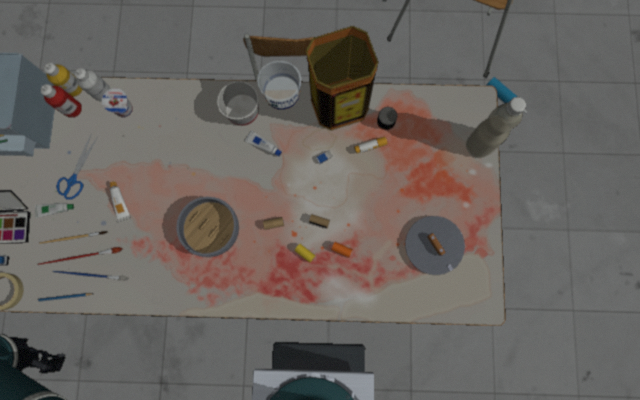

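```bash
cat > h.py <<'E'
from rig import ctrl
import cv2, numpy as np
from scipy.spatial.transform import Rotation as R
def ray(f,px):
    F=200/np.tan(np.radians(f["fov_y"]/2)); V=np.array(f["view"])
    d=V[:3,:3].T@np.array([(px[0]-f["cx"])/F,-(px[1]-f["cy"])/F,-1]); return -V[:3,:3].T@V[:3,3],d
def at(f,px,z):
    c,d=ray(f,px); return c+d*(z-c[2])/d[2]
def proj(f,p):
    F=200/np.tan(np.radians(f["fov_y"]/2)); V=np.array(f["view"]); q=V[:3,:3]@np.array(p)+V[:3,3]
    return np.array([f["cx"]+F*q[0]/-q[2],f["cy"]-F*q[1]/-q[2]])
def crop(f,x0,x1,y0,y1,s,name):
    cv2.imwrite(name,cv2.resize(f["pixels"][y0:y1,x0:x1,::-1],None,fx=s,fy=s,interpolation=cv2.INTER_CUBIC))
def quat(yaw):  # tool down, tool y (closing) axis at angle yaw in world
    # tool x=(sin,-cos,0)*-1..: columns x,y,z
    y=np.array([np.cos(yaw),np.sin(yaw),0]); z=np.array([0,0,-1.]); x=np.cross(y,z)
    q=R.from_matrix(np.c_[x,y,z]).as_quat(); return [q[3],q[0],q[1],q[2]]
E
python3 - <<'E'
from h import *
f=ctrl.grab_frame("top")
a=cv2.resize(f["pixels"][195:275,255:355,::-1],None,fx=6,fy=6,interpolation=cv2.INTER_CUBIC); cv2.imwrite("pics/bars.png",a)
L=cv2.resize(f["pixels"][185:265,170:245,::-1],None,fx=5,fy=5,interpolation=cv2.INTER_CUBIC)
M=cv2.resize(f["pixels"][205:285,395:470,::-1],None,fx=5,fy=5,interpolation=cv2.INTER_CUBIC)
cv2.imwrite("pics/tl.png",np.hstack([L,M]))
for t,z in(("tub",50),("lid",18),("bar0",13),("lid_handle",40)):
    for d in ctrl.cut_out(t,f):
        m=d["pixels"].astype(np.uint8); n=m.sum()
        if n<5: continue
        c,ax,th=cv2.minAreaRect(np.argwhere(m)[:,::-1].astype(np.float32))
        pts=np.argwhere(m)[:,::-1]; w=np.array([at(f,p,z)[:2] for p in pts]); mu=w.mean(0); e,v=np.linalg.eigh(np.cov(w.T))
        print(t,round(d["conf"],2),n,pts.mean(0).round(1),"world",mu.round(1),"ang",np.degrees(np.arctan2(v[1,1],v[0,1])).round(1),"len",(np.sqrt(e)*3.46).round(1), "box",pts.min(0),pts.max(0))
E
```

```text
tub 0.9 2943 [207.  226.6] world [519.7 297.8] ang 64.0 len [139.9 146.2] box [177 197] [238 255]
tub 0.22 2756 [434.6 245.5] world [ 484.7 -311.1] ang -156.8 len [135.4 136.8] box [405 216] [463 275]
lid 0.63 2737 [435.  245.2] world [ 489.2 -318.5] ang 45.7 len [138.4 139.3] box [405 216] [464 274]
lid 0.5 2937 [207.  226.4] world [524.7 305.8] ang 51.8 len [142.2 150.3] box [177 197] [237 256]
bar0 0.68 172 [340.8 249.2] world [472.  -63.2] ang 66.1 len [24.7 51. ] box [332 242] [350 256]
bar0 0.63 186 [319.2 221.2] world [547.5  -1.8] ang 72.3 len [25.9 54.5] box [309 215] [329 228]
bar0 0.61 172 [304.5 253.1] world [458.7  35.6] ang 54.4 len [24.1 52.4] box [296 245] [314 261]
bar0 0.48 191 [273.1 223.1] world [539.  124.9] ang 103.8 len [26.4 55.4] box [263 217] [283 229]
lid_handle 0.73 2718 [434.4 245.2] world [ 486.9 -312.6] ang 125.4 len [135.3 137.1] box [405 216] [463 274]
```

View pics/bars.png

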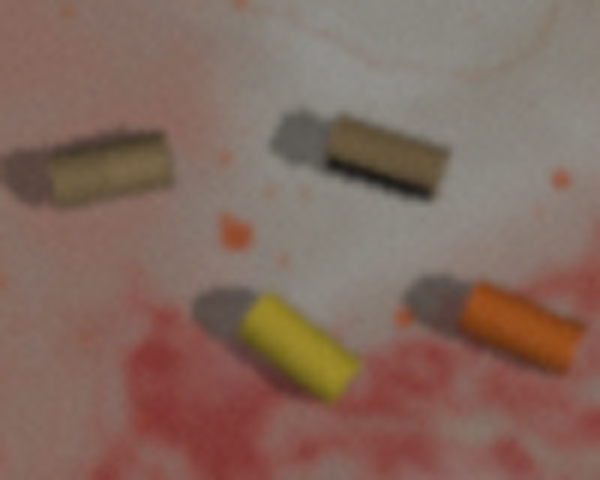

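View pics/tl.png

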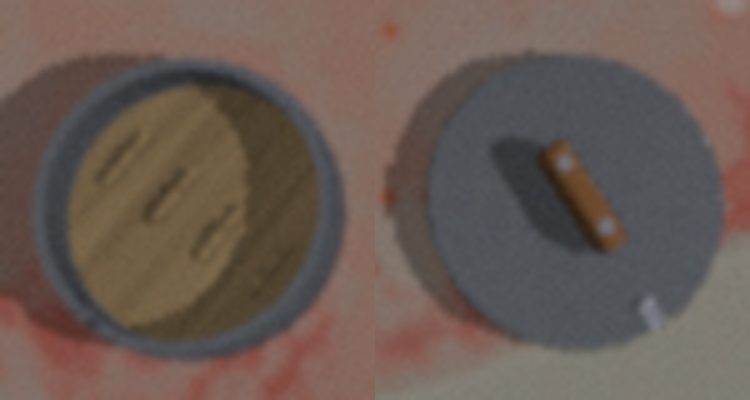

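Top crops: the wooden bars are at px (273,223), strip hidden, and (319,221), strip on the near side. The look-alikes are yellow (304,253) and orange (342,249). The tub is at (207,226) with its rails running lower-left to upper-right. The lid is at (434,245) with its pointer at (450,267). I'll take the two wooden bars and get exact poses from silhouettes in both cameras.

```bash
cat >> h.py <<'E'
from scipy.optimize import minimize
def circ(x,y,z,r): 
    t=np.linspace(0,2*np.pi,60); return np.c_[x+r*np.cos(t),y+r*np.sin(t),np.full(60,z)]
def cyl(x,y,a,z=13,L=54,r=13,n=24):
    u=np.array([np.cos(a),np.sin(a),0]); v=np.array([-np.sin(a),np.cos(a),0]); t=np.linspace(0,2*np.pi,n)
    return np.vstack([np.array([x,y,z])+s*L/2*u+r*(np.cos(t)[:,None]*v+np.sin(t)[:,None]*np.array([0,0,1])) for s in(-1,1)])
def sil(f,pts,K=8):
    h=cv2.convexHull(np.array([proj(f,p) for p in pts],np.float32)); im=np.zeros((400,640),np.uint8)
    cv2.fillConvexPoly(im,np.round(h*256+0).astype(np.int32),255,cv2.LINE_AA,8); return im/255.
def masks(name,f,guess,tol=14):
    for d in ctrl.cut_out(name,f):
        if np.hypot(*(np.array(np.argwhere(d["pixels"]).mean(0)[::-1])-proj(f,guess)))<tol: return d["pixels"].astype(float)
def fit(model,x0,fm,step):
    cost=lambda p:sum(np.abs(sil(f,model(*p))-m).sum()/m.sum() for f,m in fm)
    s=np.vstack([x0]+[np.array(x0)+np.eye(len(x0))[i]*step[i] for i in range(len(x0))])
    r=minimize(cost,x0,method="Nelder-Mead",options=dict(initial_simplex=s,xatol=.05,fatol=1e-5)); return r.x,r.fun/len(fm)
tubm=lambda x,y:np.vstack([circ(x,y,0,80),circ(x,y,50,80)])
lidm=lambda x,y:np.vstack([circ(x,y,12,81),circ(x,y,18,81)])
def bright(f,p): # gray at world point
    u=proj(f,p).astype(np.float32); return cv2.remap(f["pixels"].astype(np.float32),u[:1].reshape(1,1),u[1:].reshape(1,1),cv2.INTER_LINEAR)[0,0]
def strip(f,x,y,a,z=13):
    """brightness along circumference; phi measured from up toward v=(-sin a,cos a)"""
    u=np.array([np.cos(a),np.sin(a),0]); v=np.array([-np.sin(a),np.cos(a),0]); c,_=ray(f,(320,200)); out={}
    for ph in range(-180,180,10):
        n=np.cos(np.radians(ph))*np.array([0,0,1])+np.sin(np.radians(ph))*v; p0=np.array([x,y,z])+13*n; w=c-p0
        if w@n/np.linalg.norm(w)>0.2: out[ph]=int(np.mean([bright(f,p0+s*u).mean() for s in range(-18,19,6)]))
    return out
E
cat > m1.py <<'E'
from h import *
T=ctrl.grab_frame("top");S=ctrl.grab_frame("scene")
def go(name,model,g,step,z):
    fm=[]
    for nm,f in(("T",T),("S",S)):
        m=masks(name,f,[g[0],g[1],z])
        if m is None: print(name,nm,"none"); continue
        fm.append((f,m)); r,c=fit(model,g,[(f,m)],step); print(name,nm,r.round(2),round(c,3))
    r,c=fit(model,g,fm,step); print("  joint",r.round(2),round(c,3)); return r
t=go("tub",tubm,[510,290],[10,10],40); l=go("lid",lidm,[487,-312],[10,10],15)
for g in([547,-2,1.26],[539,125,1.81]):
    b=go("bar0",cyl,g,[5,5,.1],13)
    for f in(T,S): print(strip(f,*b))
for nm,f in(("T",T),("S",S)):
    print(nm,"rim",[int(np.mean([bright(f,[t[0]+r*np.cos(k),t[1]+r*np.sin(k),50]).mean() for r in(75.5,77,78.5)])) for k in np.radians(range(0,360,6))])
    print("lid",[int(np.max([bright(f,[l[0]+r*np.cos(k),l[1]+r*np.sin(k),19]).mean() for r in(68,71,74)])) for k in np.radians(range(0,360,6))])
E
python3 m1.py
```

```text
tub T [522.06 300.75] 0.047
tub S [521.64 299.43] 0.069
  joint [522.06 300.55] 0.059
lid T [ 489.98 -317.43] 0.047
lid S [ 489.28 -320.06] 0.083
  joint [ 489.73 -318.31] 0.068
bar0 T [546.9   -1.89   1.27] 0.241
bar0 S [549.12  -3.48   1.18] 0.156
  joint [548.44  -2.97   1.22] 0.21
{-70: 106, -60: 100, -50: 91, -40: 82, -30: 79, -20: 80, -10: 82, 0: 82, 10: 82, 20: 79, 30: 71, 40: 57, 50: 43, 60: 38, 70: 44, 80: 54}
{-30: 147, -20: 141, -10: 136, 0: 133, 10: 132, 20: 126, 30: 112, 40: 90, 50: 73, 60: 68, 70: 69, 80: 77, 90: 91, 100: 104}
bar0 T [539.06 124.53   1.84] 0.274
bar0 S none
  joint [539.06 124.53   1.84] 0.274
{-60: 62, -50: 63, -40: 66, -30: 72, -20: 79, -10: 86, 0: 91, 10: 93, 20: 92, 30: 90, 40: 86, 50: 82, 60: 83, 70: 87, 80: 92}
{-10: 151, 0: 152, 10: 153, 20: 155, 30: 155, 40: 154, 50: 151, 60: 146, 70: 139, 80: 131, 90: 122, 100: 116, 110: 116, 120: 122, 130: 128}
T rim [79, 80, 77, 79, 81, 80, 80, 79, 79, 79, 80, 81, 83, 81, 81, 81, 82, 82, 81, 80, 81, 80, 80, 74, 69, 78, 78, 82, 81, 81, 82, 81, 79, 81, 81, 82, 80, 82, 82, 80, 82, 81, 81, 82, 81, 82, 82, 82, 81,
[... 203 characters left out ...]
 87, 86, 88, 87, 88, 88, 88, 87, 88, 85, 87, 87, 87, 88, 85, 85, 84, 83, 84, 83, 83, 82]
S rim [128, 133, 133, 140, 141, 144, 145, 147, 149, 151, 153, 153, 152, 151, 150, 149, 147, 143, 144, 143, 142, 143, 146, 151, 152, 145, 133, 121, 118, 120, 122, 125, 129, 135, 136, 139, 139, 139, 150, 151, 148, 151, 145, 143, 142, 142, 140, 133, 129, 126, 123, 124, 124, 124, 123, 122, 123, 121, 123, 126]
lid [131, 131, 130, 130, 131, 135, 130, 136, 135, 133, 132, 135, 133, 134, 135, 133, 133, 133, 134, 133, 132, 134, 134, 134, 134, 134, 134, 134, 134, 133, 134, 134, 133, 134, 134, 144, 176, 137, 135, 134, 135, 137, 138, 135, 135, 136, 135, 134, 135, 135, 135, 133, 133, 132, 131, 130, 130, 130, 130, 130]
```

```bash
cat >> h.py <<'E'
def pick(p,yaw):
    """orientation (of the two half-turn equals) with last joint nearest mid-range"""
    c=[]
    for k in(0,np.pi):
        q=quat(yaw+k); j=ctrl.inverse_kinematics(list(p),q)
        if j is not None: c.append((abs(j[6]),q))
    return min(c)[1]
def Fz(): return float(np.array(ctrl.current_ft_force())[2])
def locate(f,g,z=13,tol=14):
    m=masks("bar0",f,[g[0],g[1],z],tol)
    return None if m is None else fit(lambda x,y,a:cyl(x,y,a,z),g,[(f,m)],[5,5,.1])[0]
def roll(x,y,a,deg,slow=40):
    """roll bar so that its strip angle changes by deg (phi from up toward v)"""
    v=np.array([-np.sin(a),np.cos(a)]); d=np.radians(deg)*13; c=np.array([x,y]); s=c-v*d/2; e=c+v*d*1.5
    q=pick([*s,60],np.arctan2(v[1],v[0]))
    ctrl.gripper_to(0.0,40); ctrl.move_ptp([*s,60],q); ctrl.movel([*s,43],100); ctrl.pause(.2); f0=Fz(); z=43
    while Fz()-f0<2.5 and z>37: z-=.4; ctrl.movel([*s,z],20)
    print("contact z",round(z,1),"F",round(Fz()-f0,1)); ctrl.movel([*e,z],slow); print("F end",round(Fz()-f0,1))
    ctrl.pause(.2); ctrl.movel([*e,80],150)
E
python3 - <<'E'
from h import *
roll(548,-2.5,1.24,-62)
roll(539,124.5,1.84,80)
ctrl.movel([430,124,200],250)
T=ctrl.grab_frame("top");S=ctrl.grab_frame("scene")
cv2.imwrite("pics/t2.png",np.hstack([cv2.resize(f["pixels"][a:a+100,b:b+130,::-1],None,fx=3,fy=3,interpolation=cv2.INTER_CUBIC) for f,a,b in((T,180,240),(S,160,220))]))
for g in([560,-7,1.24],[521,120,1.84]):
    for f in(T,S):
        b=locate(f,g); print(b)
        if b is not None: print(strip(f,*b))
print(ctrl.current_time())
E
```

```text
contact z 39.8 F 2.6
F end 5.2
contact z 39.4 F 2.6
F end 5.7
None
[561.22692822  -7.73961285   1.18469924]
{-30: 116, -20: 100, -10: 85, 0: 75, 10: 73, 20: 78, 30: 91, 40: 110, 50: 120, 60: 119, 70: 114, 80: 113, 90: 116, 100: 122}
[520.92369904 115.14632548   1.94025797]
{-60: 38, -50: 33, -40: 27, -30: 26, -20: 32, -10: 46, 0: 60, 10: 69, 20: 70, 30: 69, 40: 67, 50: 67, 60: 70, 70: 74, 80: 78}
[521.08308293 119.44744204   1.48724951]
{-20: 139, -10: 140, 0: 143, 10: 148, 20: 154, 30: 158, 40: 159, 50: 157, 60: 152, 70: 145, 80: 136, 90: 129, 100: 126, 110: 129}
14.9917
```

View pics/t2.png

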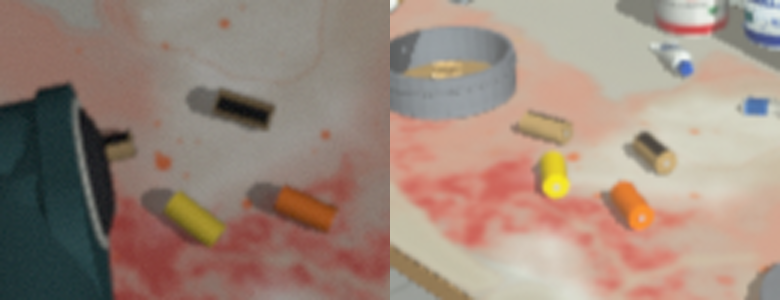

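Top crop: bar B (561,-8) has its strip nearly up. Bar A (partly hidden by the gripper) still has its strip tilted to the far side. I'll move aside and measure again.

```bash
cat >> h.py <<'E'
def phi(f,b,z=13):
    """strip angle (deg) by fitting a dark 66-deg band on a linear background"""
    from scipy.ndimage import gaussian_filter1d
    s=strip(f,*b,z); k=np.array(sorted(s)); g=np.array([s[i] for i in k],float); k2=k[2:-2]; g2=g[2:-2]; best=[]
    for c in np.arange(k2[0],k2[-1]+1,1.):
        fine=np.arange(-200,200); w=gaussian_filter1d((abs(fine-c)<33).astype(float),12)[np.searchsorted(fine,k2)]
        A=np.c_[np.ones(len(k2)),k2,w]; x,*_=np.linalg.lstsq(A,g2,rcond=None); best.append((np.sum((A@x-g2)**2)/len(k2)+(1e4 if x[2]>-15 else 0),c,round(x[2])))
    return min(best)
E
python3 - <<'E'
from h import *
ctrl.movel([400,330,250],300)
T=ctrl.grab_frame("top");S=ctrl.grab_frame("scene")
crop(T,240,370,180,280,6,"pics/t3.png")
for g in([561,-8,1.21],[521,119,1.84]):
    for f in(T,S):
        b=locate(f,g); print(b)
        if b is not None: print(phi(f,b),strip(f,*b))
E
```

```text
[561.15247973  -7.92515857   1.39914192]
(np.float64(2.9749164450284487), np.float64(10.0), -54) {-60: 98, -50: 88, -40: 77, -30: 65, -20: 50, -10: 35, 0: 23, 10: 20, 20: 22, 30: 30, 40: 44, 50: 57, 60: 68, 70: 78, 80: 86}
[563.79279878  -4.02909795   1.11387419]
(np.float64(1.9500171181059822), np.float64(5.0), -73) {-30: 129, -20: 113, -10: 95, 0: 81, 10: 75, 20: 76, 30: 85, 40: 101, 50: 113, 60: 117, 70: 115, 80: 112, 90: 113}
[521.53034494 120.41680287   1.81388282]
(np.float64(2.077822775944121), np.float64(-39.0), -98) {-60: 45, -50: 34, -40: 22, -30: 16, -20: 26, -10: 48, 0: 74, 10: 94, 20: 98, 30: 95, 40: 91, 50: 88, 60: 88, 70: 92, 80: 96}
None
```

View pics/t3.png

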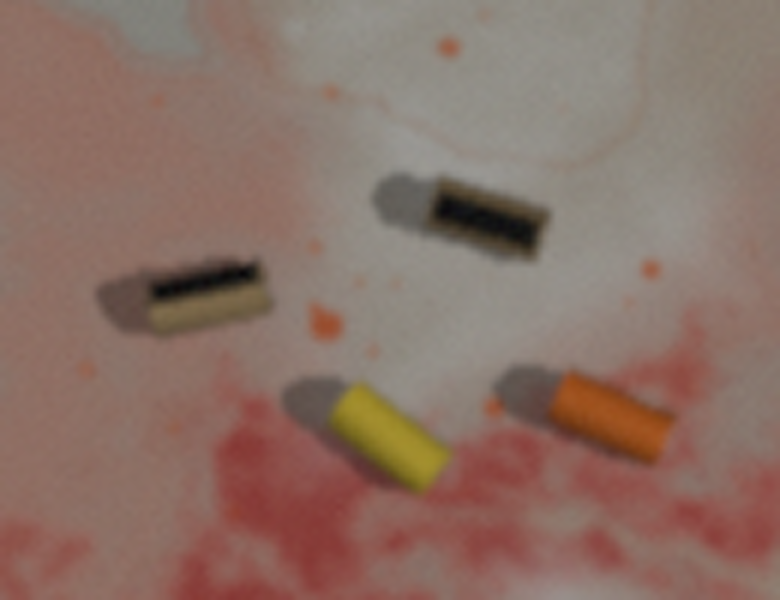

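Top crop: bar B's strip is about 8° toward the robot. Bar A's strip is about 38° to the far side. I'll make correcting rolls.

```bash
cat > c.py <<'E'
from h import *
def look(gs):
    ctrl.movel([400,330,250],300)
    T=ctrl.grab_frame("top");S=ctrl.grab_frame("scene")
    for g in gs:
        for n,f in(("T",T),("S",S)):
            b=locate(f,g)
            if b is None: print(n,None); continue
            # dark centroid: offset of strip from bar centre along v, as angle, via dark pixels in mask
            m=sil(f,cyl(*b))>.5; gr=f["pixels"].mean(2); thr=(np.percentile(gr[m],8)+np.percentile(gr[m],92))/2
            w=np.clip(thr+8-gr,0,None)*m; yy,xx=np.mgrid[:400,:640]; c=[(w*xx).sum()/w.sum(),(w*yy).sum()/w.sum()]
            p=at(f,c,25.5); v=np.array([-np.sin(b[2]),np.cos(b[2])]); o=(p[:2]-b[:2])@v
            print(n,b.round(2),"fit",phi(f,b)[1:],"dark",np.degrees(np.arcsin(np.clip(o/13,-1,1))).round(1),strip(f,*b))
    crop(T,245,355,190,260,7,"pics/look%d.png"%int(ctrl.current_time()))
    print(ctrl.current_time())
E
python3 - <<'E'
from h import *
from c import look
roll(521.3,120.2,1.83,38)
roll(561.8,-7,1.25,-8)
look([[513,118,1.83],[563.5,-7.5,1.25]])
E
ls pics
```

```text
contact z 39.8 F 4.4
F end 5.7
contact z 39.8 F 5.0
F end 6.2
T [512.56 118.1    1.82] fit (np.float64(1.0), -57) dark -2.4 {-60: 62, -50: 59, -40: 54, -30: 45, -20: 32, -10: 21, 0: 19, 10: 22, 20: 32, 30: 52, 40: 71, 50: 82, 60: 88, 70: 93, 80: 97}
S [513.3  118.68   1.67] fit (np.float64(0.0), -105) dark 28.9 {-20: 103, -10: 95, 0: 86, 10: 83, 20: 90, 30: 110, 40: 132, 50: 148, 60: 150, 70: 143, 80: 134, 90: 125, 100: 120, 110: 121, 120: 125}
T [562.46  -6.45   1.26] fit (np.float64(-3.0), -61) dark 1.7 {-60: 89, -50: 78, -40: 63, -30: 46, -20: 31, -10: 21, 0: 18, 10: 21, 20: 32, 30: 50, 40: 64, 50: 70, 60: 75, 70: 81, 80: 88}
S [565.39  -6.13   1.14] fit (np.float64(1.0), -81) dark 34.8 {-30: 132, -20: 115, -10: 96, 0: 81, 10: 76, 20: 80, 30: 94, 40: 112, 50: 121, 60: 120, 70: 115, 80: 110, 90: 110, 100: 112}
27.3
bars.png
look27.png
scene0.png
t2.png
t3.png
tl.png
top0.png
```

View pics/look27.png

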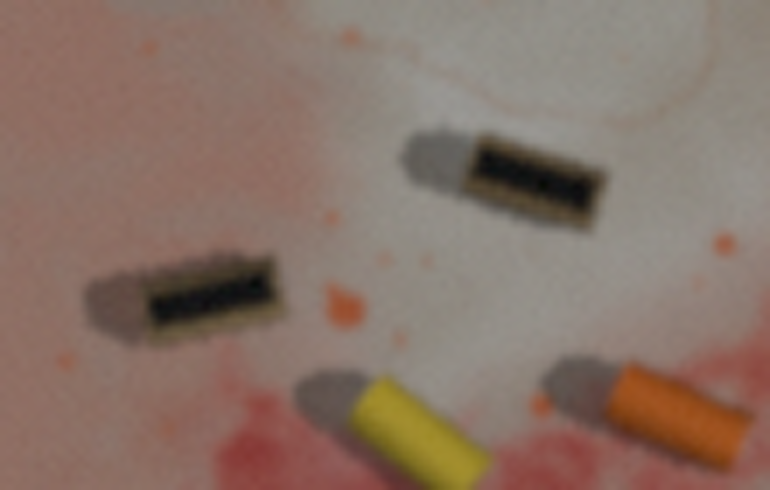

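Both strips now face up. In the picture they sit slightly off-centre to the far side, as the camera's tilt predicts. Next I'll refine the tub's yaw from the rails and the notch.

Run:
```python
from h import *
ctrl.movel([430,0,300],300)
T=ctrl.grab_frame("top");t=np.array([522,300.5])
crop(T,170,245,190,262,8,"pics/tub3.png")
for r in(75,77,79): print([int(bright(T,[t[0]+r*np.cos(k),t[1]+r*np.sin(k),50]).mean()) for k in np.radians(range(126,160,2))])
res=[]
for th in np.arange(-60,-25,1.):
    u=np.array([np.cos(np.radians(th)),np.sin(np.radians(th))]); v=np.array([-u[1],u[0]])
    pr=np.array([np.mean([bright(T,[*(t+s*u+w*v),15]).mean() for s in range(-16,17,4)]) for w in np.arange(-58,59,2.)])
    hp=pr-cv2.GaussianBlur(pr.reshape(1,-1),(0,0),4)[0]; res.append((hp.std(),th,hp))
res.sort(key=lambda r:-r[0]); print([(round(a,2),b) for a,b,_ in res[:8]]); print(dict(zip(range(-58,59,2),res[0][2].round().astype(int))))
```

```text
[57, 59, 60, 54, 53, 52, 49, 53, 57, 60, 61, 63, 66, 72, 79, 81, 80]
[66, 71, 66, 60, 60, 57, 54, 56, 59, 62, 63, 63, 66, 77, 85, 85, 88]
[71, 74, 68, 65, 63, 62, 56, 59, 62, 65, 65, 65, 68, 77, 83, 84, 89]
[(np.float32(5.79), np.float64(-35.0)), (np.float32(5.79), np.float64(-36.0)), (np.float32(5.78), np.float64(-34.0)), (np.float32(5.76), np.float64(-33.0)), (np.float32(5.76), np.float64(-37.0)), (np.float32(5.74), np.float64(-32.0)), (np.float32(5.68), np.float64(-31.0)), (np.float32(5.66), np.float64(-38.0))]
{-58: np.int64(1), -56: np.int64(-2), -54: np.int64(-4), -52: np.int64(-3), -50: np.int64(0), -48: np.int64(1), -46: np.int64(2), -44: np.int64(2), -42: np.int64(3), -40: np.int64(2), -38: np.int64(-1), -36: np.int64(-6), -34: np.int64(-10), -32: np.int64(-9), -30: np.int64(-4), -28: np.int64(2), -26: np.int64(7), -24: np.int64(8), -22: np.int64(6), -20: np.int64(6), -18: np.int64(9), -16: np.int64(6), -14: np.int64(-4), -12: np.int64(-11), -10: np.int64(-10), -8: np.int64(-3), -6: np.int64(2), -4: np.int64(3), -2: np.int64(2), 0: np.int64(1), 2: np.int64(2), 4: np.int64(4), 6: np.int64(4), 8: np.int64(4), 10: np.int64(3), 12: np.int64(1), 14: np.int64(2), 16: np.int64(6), 18: np.int64(6), 20: np.int64(-5), 22: np.int64(-15), 24: np.int64(-15), 26: np.int64(-9), 28: np.int64(-3), 30: np.int64(1), 32: np.int64(3), 34: np.int64(6), 36: np.int64(7), 38: np.int64(7), 40: np.int64(6), 42: np.int64(4), 44: np.int64(2), 46: np.int64(-1), 48: np.int64(0), 50: np.int64(4), 52: np.int64(3), 54: np.int64(-5), 56: np.int64(-10), 58: np.int64(-9)}
```

View pics/tub3.png

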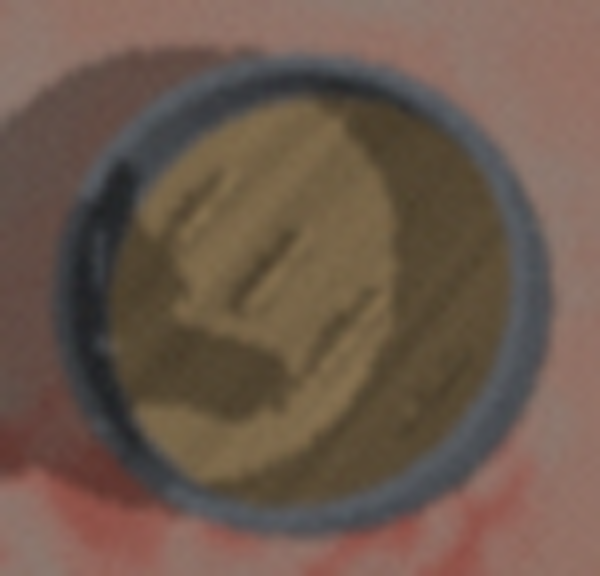

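Tub picture: the rails run at about -36° and the rim dip (notch) is at about 142.5° from the tub's centre, so tub x is about -37°. Now I'll place the bars.

```bash
cat >> h.py <<'E'
TUB=np.array([522.,300.3]); TH=np.radians(-37.)
def stall(k): return TUB+(k-1)*34*np.array([-np.sin(TH),np.cos(TH)])
def place(x,y,a,k,zg=14):
    q=pick([x,y,100],a); ctrl.gripper_to(.88,60); ctrl.move_ptp([x,y,100],q); ctrl.movel([x,y,zg],120)
    ctrl.gripper_to(.45,60); w=ctrl.current_gripper_width(); print("grip",round(w,3),"F",Fz())
    ctrl.movel([x,y,zg+75],150); s=stall(k); q=pick([*s,zg+75],TH); ctrl.move_ptp([*s,zg+75],q)
    print("over",round(ctrl.current_gripper_width(),3)); return s
def drop(s,zg=14):
    z=zg+15; ctrl.movel([*s,z],80); ctrl.pause(.2); f0=Fz()
    while z>zg+6 and Fz()-f0<3: z-=.5; ctrl.movel([*s,z],20)
    print("down z",z,"F",round(Fz()-f0,1),"w",round(ctrl.current_gripper_width(),3))
    ctrl.gripper_to(.74); ctrl.pause(.2); ctrl.movel([*s,110],100)
E
python3 - <<'E'
from h import *
s=place(512.9,118.3,1.82,1)
print(ctrl.current_time())
f=ctrl.grab_frame("scene"); crop(f,180,330,110,230,5,"pics/hold.png")
E
```

```text
grip 0.621 F 12.694021872014854
over 0.622
32.9167
```

View pics/hold.png

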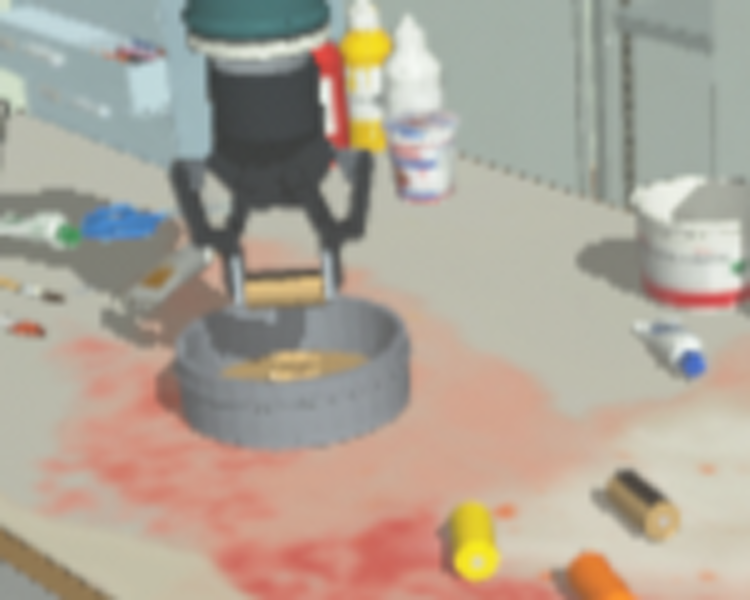

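Held by its ends with the strip up, above the tub. I'll lower it in and then fetch bar B.

Run:
```python
from h import *
drop(stall(1))
print(ctrl.current_time())
s=place(563,-6.3,1.26,0,zg=16)
if ctrl.current_gripper_width()>.6: drop(s,16)
ctrl.movel([430,0,300],300)
T=ctrl.grab_frame("top");S=ctrl.grab_frame("scene")
cv2.imwrite("pics/t5.png",np.hstack([cv2.resize(f["pixels"][a:a+75,b:b+80,::-1],None,fx=5,fy=5,interpolation=cv2.INTER_CUBIC) for f,a,b in((T,190,170),(S,150,200))]))
print(ctrl.current_time())
m=masks("lid",T,[489,-318,15],25); print(None if m is None else fit(lidm,[489,-318],[(T,m)],[10,10]))
```

```text
down z 20.5 F 11.2 w 0.613
39.825
grip 0.622 F 11.417562515411523
over 0.617
down z 22.5 F 13.5 w 0.616
52.4333
(array([ 490.37958392, -317.90434409]), np.float64(0.07074469612149399))
```

View pics/t5.png

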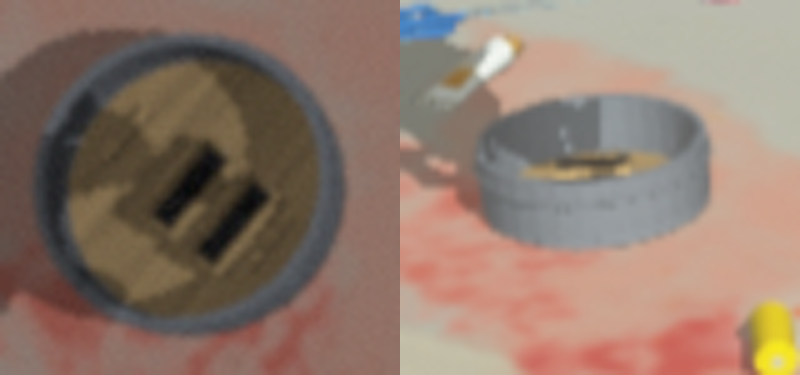

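Both bars are in their stalls (middle and outer) with dark strips on top. Next I'll check the strip angles numerically and refine the lid pose.

```bash
cat > lid.py <<'E'
from h import *
def lidpose(fs,g=(490,-318)):
    """joint lid centre and key direction (rad) from pictures"""
    fm=[(f,m) for f in fs if (m:=masks("lid",f,[*g,15],40)) is not None]
    rs=[fit(lidm,list(g),[x],[10,10]) for x in fm]; c=np.mean([r[0] for r in rs],0); print([(r[0].round(1),round(r[1],3)) for r in rs])
    ks=[]
    for f in fs:
        A=np.arange(0,360,1.); p=np.array([np.mean([bright(f,[c[0]+r*np.cos(k),c[1]+r*np.sin(k),19]).mean() for r in(66,69,72,75)]) for k in np.radians(A)])
        i=p.argmax(); s=np.arange(i-8,i+9); w=np.clip(p[s%360]-np.median(p)-8,0,None); ks.append((w*s).sum()/w.sum())
    print("key",np.round(ks,1)); return c,np.radians(np.mean(ks))
E
python3 - <<'E'
from lid import *
T=ctrl.grab_frame("top");S=ctrl.grab_frame("scene")
for k in(0,1):
    b=[*stall(k),TH]; print(k,b); l=locate(T,b,19,10)
    print(None if l is None else (l,phi(T,l,19)), phi(T,b,19),strip(T,*b,19))
print(lidpose([T,S]))
E
```

```text
0 [np.float64(501.53828921283036), np.float64(273.1463926583921), np.float64(-0.6457718232379019)]
(array([502.60417218, 275.94450113,  -0.64700958]), (np.float64(21.82928353853435), np.float64(5.0), -67)) (np.float64(17.220983786823528), np.float64(20.0), -93) {-90: 70, -80: 70, -70: 70, -60: 73, -50: 82, -40: 91, -30: 88, -20: 65, -10: 38, 0: 23, 10: 19, 20: 18, 30: 22, 40: 31, 50: 39, 60: 44}
1 [np.float64(522.0), np.float64(300.3), np.float64(-0.6457718232379019)]
(array([521.32412272, 301.35430431,  -0.66249483]), (np.float64(13.080253400331658), np.float64(3.0), -57)) (np.float64(11.61489044384505), np.float64(6.0), -59) {-90: 65, -80: 67, -70: 70, -60: 74, -50: 76, -40: 70, -30: 51, -20: 30, -10: 18, 0: 15, 10: 16, 20: 25, 30: 35, 40: 43, 50: 49, 60: 53}
[(array([ 490. , -316.7]), np.float64(0.054)), (array([ 488.8, -319.9]), np.float64(0.079))]
key [213.9 215. ]
(array([ 489.40331999, -318.26655759]), np.float64(3.7428609606425125))
```

```bash
cat > l1.py <<'E'
from lid import *
T=ctrl.grab_frame("top");S=ctrl.grab_frame("scene")
c,k=lidpose([T,S])
N=TH+np.pi; START=N+np.radians(45)
best=None
for h in(np.pi/2,-np.pi/2):
    js=[ctrl.inverse_kinematics([*p,90],quat(a+h)) for p,a in((c,k),(TUB,START),(TUB,N),(TUB,N-.3))]
    print([None if j is None else round(j[6],2) for j in js])
    if all(j is not None for j in js):
        m=max(abs(j[6]) for j in js)
        if best is None or m<best[0]: best=(m,h)
h=best[1]; print("h",h); open("hoff","w").write(str(h))
ctrl.gripper_to(.6,100); ctrl.move_ptp([*c,120],quat(k+h)); ctrl.movel([*c,36],100); ctrl.pause(.2)
ctrl.gripper_to(.05,100); print("grip",ctrl.current_gripper_width(),"F",Fz())
ctrl.movel([*c,140],100); print("lift",ctrl.current_gripper_width(),"F",Fz())
ctrl.move_ptp([470,0,150],quat((k+START)/2+h)); ctrl.move_ptp([*TUB,130],quat(START+h))
print("over",ctrl.current_gripper_width(),ctrl.current_time())
S=ctrl.grab_frame("scene"); T=ctrl.grab_frame("top")
cv2.imwrite("pics/lid6.png",np.hstack([cv2.resize(f["pixels"][a:a+110,b:b+110,::-1],None,fx=3.6,fy=3.6,interpolation=cv2.INTER_CUBIC) for f,a,b in((T,170,155),(S,100,180))]))
E
python3 l1.py
```

```text
[(array([ 490. , -317.9]), np.float64(0.054)), (array([ 488.4, -319.5]), np.float64(0.07))]
key [213.7 214.8]
[np.float64(0.03), np.float64(-1.39), np.float64(-2.16), np.float64(-2.43)]
[np.float64(2.04), np.float64(1.42), np.float64(0.71), np.float64(0.46)]
h -1.5707963267948966
grip 0.16348878776627332 F 8.254325754388425
lift 0.16049287792573022 F -1.9357703946133493
over 0.16397373546913624 61.825
```

View pics/lid6.png

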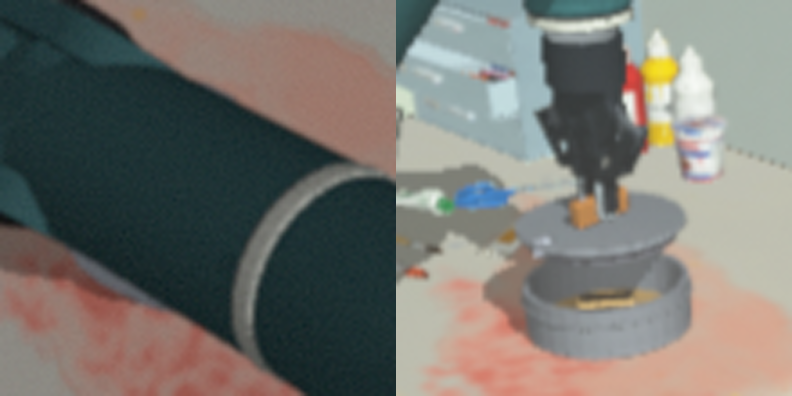

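The lid is held level over the tub, with its key to the near left, well away from the notch. I'll check its centre in the scene view and lower it with force guarding.

```bash
cat > l2.py <<'E'
from lid import *
h=float(open("hoff").read()); N=TH+np.pi; START=N+np.radians(45)
S=ctrl.grab_frame("scene")
m=masks("lid",S,[*TUB,109],30)
if m is not None: print("lid in hand (S)",fit(lambda x,y:np.vstack([circ(x,y,106,81),circ(x,y,112,81)]),list(TUB),[(S,m)],[8,8]))
m=masks("tub",S,[*TUB,25],30)
z=95; ctrl.movel([*TUB,z],80); ctrl.pause(.3); f0=Fz(); print("f0",f0)
while z>76 and Fz()-f0<8: z-=.5; ctrl.movel([*TUB,z],15)
print("z",z,"dF",Fz()-f0,np.array(ctrl.current_ft_force()).round(1),np.array(ctrl.current_ft_torque()).round(2),ctrl.current_gripper_width(),ctrl.current_time())
S=ctrl.grab_frame("scene"); crop(S,180,290,130,220,6,"pics/lid7.png"); open("f0","w").write(str(f0))
E
python3 l2.py
```

```text
lid in hand (S) (array([520.83908446, 288.23751816]), np.float64(0.260759414877062))
f0 -2.031570723647734
z 80.0 dF 9.55940295866954 [ 2.1 -0.6  7.5] [-0.26  0.32  0.04] 0.16139026628180672 70.4667
```

View pics/lid7.png

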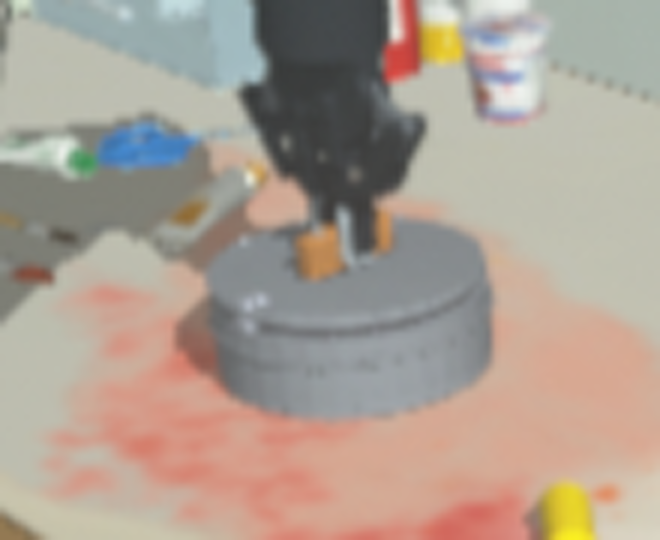

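The lid rests on the rim with its key (pointer at crop (255,305)) about 45° from the notch and the plug inside. Now I'll turn it with light pressure until the key drops.

```bash
cat > l3.py <<'E'
from lid import *
h=float(open("hoff").read()); f0=float(open("f0").read()); N=TH+np.pi
z=80.; d=45.; log=[]
while d>-14:
    d-=1.5; q=quat(N+np.radians(d)+h); ctrl.movel([*TUB,z],30,q); F=Fz()-f0
    if F>14: z+=.3; ctrl.movel([*TUB,z],30)
    while F<6 and z>70: z-=.4; ctrl.movel([*TUB,z],20); F=Fz()-f0
    log.append((d,round(z,1),round(F,1)))
    if z<76.5: break
print(log,np.array(ctrl.current_ft_torque()).round(2),ctrl.current_gripper_width(),ctrl.current_time())
E
python3 l3.py
```

```text
[(43.5, 80.0, 11.3), (42.0, 80.0, 11.2), (40.5, 80.0, 11.6), (39.0, 80.0, 11.2), (37.5, 80.0, 11.6), (36.0, 80.0, 10.9), (34.5, 80.0, 10.7), (33.0, 80.0, 11.2), (31.5, 80.0, 11.2), (30.0, 80.0, 11.4), (28.5, 80.0, 11.1), (27.0, 80.0, 12.0), (25.5, 80.0, 11.9), (24.0, 80.0, 11.4), (22.5, 80.0, 11.3), (21.0, 80.0, 11.4), (19.5, 80.0, 10.9), (18.0, 80.0, 11.5), (16.5, 80.0, 11.8), (15.0, 80.0, 11.5), (13.5, 80.0, 11.4), (12.0, 80.0, 12.2), (10.5, 80.0, 11.2), (9.0, 80.0, 11.1), (7.5, 80.0, 10.4), (6.0, 80.0, 10.7), (4.5, 80.0, 8.5), (3.0, 74.0, 10.7)] [-0.66  0.75  0.02] 0.1623034604419655 81.2667
```

The key dropped in at about 3°. Now I'll press it home.

```bash
cat > l4.py <<'E'
from lid import *
h=float(open("hoff").read()); f0=float(open("f0").read()); N=TH+np.pi
ctrl.movel([*TUB,74],30,quat(N+np.radians(1.5)+h)); z=74.; log=[]
while z>68 and Fz()-f0<30: z-=.5; ctrl.movel([*TUB,z],15); log.append((z,round(Fz()-f0,1)))
print(log,np.array(ctrl.current_ft_torque()).round(2),ctrl.current_position())
ctrl.gripper_to(.5); ctrl.pause(.2); ctrl.movel([*TUB,120],100)
# push home on the handle top with shut fingers
ctrl.gripper_to(0.0,60); f1=Fz(); z=99.; ctrl.movel([*TUB,z],80); log=[]
while z>88 and Fz()-f1<30: z-=.5; ctrl.movel([*TUB,z],15); log.append((z,round(Fz()-f1,1)))
print(log[-3:]); ctrl.movel([*TUB,130],120); ctrl.movel([430,0,300],300)
T=ctrl.grab_frame("top");S=ctrl.grab_frame("scene")
cv2.imwrite("pics/fin.png",np.hstack([cv2.resize(f["pixels"][a:a+80,b:b+80,::-1],None,fx=5,fy=5,interpolation=cv2.INTER_CUBIC) for f,a,b in((T,185,167),(S,145,200))]))
print(ctrl.current_time())
E
python3 l4.py
```

```text
[(73.5, 18.8), (73.0, 27.8), (72.5, 36.4)] [-2.11  2.46  0.13] [522.20897301 300.59574369  74.40922455]
[(95.0, 21.1), (94.5, 28.9), (94.0, 37.7)]
88.8167
```

View pics/fin.png

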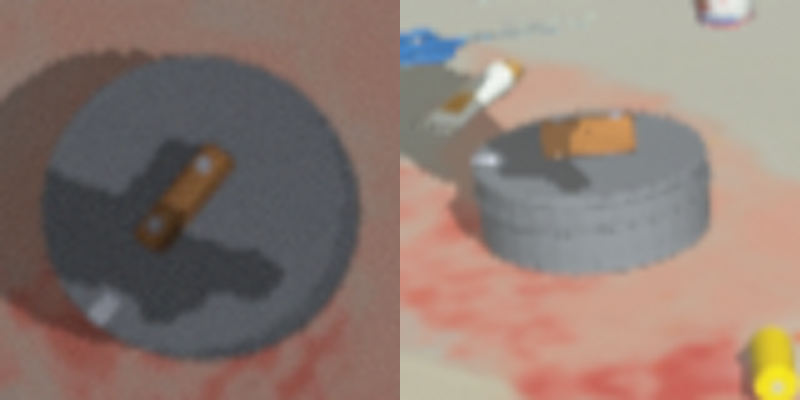

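Top and scene crops: the lid's flange is flush all round and the pointer is at the notch (top crop (105,305)). The handle-top contact height implies about 82 mm, which is the seated value. Handing in.

```bash
python3 -c "
from rig import ctrl
print(ctrl.job_done())"
```

```text
the job is handed in; nothing more can be done
None
```

I rolled both bars present strip-up, laid them in the middle and one outer stall, then turned the lid from 45° off until its key dropped into the notch, pressed it home, and handed in the job; on the last check before the lid went on, the outer bar's strip was roughly 5–10° off straight up.

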